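Draw the sloping cover tight with the panel key

ROBOT

A 6-joint arm with a two-finger parallel gripper is mounted at the origin on a cart in front of the work surface, level with it; the furniture and walls round the work are solid. World frame = base frame: x ahead of the robot, y to its left, z up, the work surface at z = 0. Lengths are in mm, angles in rad, forces in N, time in s.
With the tool pointing down it reaches from about 275 to 750 mm from the base axis. Payload 10.2 kg.
Tool frame: the origin (TCP) lies at the very end of the fingers, on their centre line; the grasp point (between the pads) lies behind it (ctrl.grasp_offset is the z of the grasp point in the tool frame, in mm); z points along the fingers, y is the direction in which the jaws open and shut (so a half turn about z gives the same grasp; the last joint's range is limited). The gripper opens to 85 mm and grips with 20 to 120 N. Pads are 22 mm wide; open, the fingers measure 114 mm over their backs; the gripper's body (76 mm by 85 mm) begins 54 mm behind the grasp point. The pads swing forward as they close: fully open they stand 13 mm farther back than shut.
Start: joints at [-1.366, 0.313, 1.498, -0, 1.331, -0.223], TCP at [217.795, -477.699, 231.294] pointing down, gripper open.
Joint ranges: [-2.94, 2.94], [-0.97, 2.17], [0.19, 2.56], [-1.23, 4.37], [0.02, 3.11], [-2.88, 2.88]. Speed limits (rad/s): [2.39, 2.39, 3.01, 3.14, 3.14, 3.14].

INTERFACE

Orientations are given as a unit quaternion [w, x, y, z].
In Python, from rig import ctrl, capture, job gives the robot as it stands. The module is installed in compiled form; this text tells all that it offers.
- The arm moves only by the tool move_arm, never from a script. Its argument "series" is a list of rows, each a list of 7 numbers: the turn, a rotation vector about the tool's x, y, z in rad, then the shift along the tool's x, y, z in cm, then the opening, from 0 (shut) to 1 (fully open). A call has 1 to 5 rows; each row is the pose to reach, as a shift and turn from the pose measured when the call began, along the tool's axes at that moment; what a row does not reach only later rows make up. A row lasts 1/12 s, in which the tool goes at most 41.7 mm and 7.16 degrees, less where a joint would pass 70% of its speed; a pose out of reach is approached as far as the arm can. A call with a gripper value outside its range is refused whole. The fingers move at their own pace and stop on an object; "grip_force" is the grip in N (left out, the last holds). Time passes only in rows, so rows that repeat a pose let the fingers close. It gives the time, the measured TCP pose, the force and the opening at its end, in the units of the state.
- ctrl.sense(): the state, without advancing time (a new reading comes with each control period).
- capture(name): name is "side" or "top"; returns a dict with "frame" (400x640x3 uint8, red, green, blue), "mtx" (3x3 intrinsics, pixels), "dist" ([k1, k2, p1, p2, k3] as OpenCV has them; the pictures are not rectified), "R" (3x3) and "t" (3): a world point X has camera coordinates R X + t. Camera axes: x right, y down, z forward; pixel columns grow to the right and rows downward; lengths in mm; the calibration is good to about 2 mm. A picture is of the moment at which its call begins. There is no depth.
- job.finish_job(): hands the job in, once; it reports no verdict.
The state is a dict: "time_s": time; "joints": joint angles; "dq": joint speeds; "tau": joint torques, N m; "eef_pos": TCP position; "ee_rot": TCP orientation; "force": force on the tool from outside, world axes, zero at the start; "wrist_torque": the same for the moment, N m; "grip_width": opening from 0.0 (shut) to 1.0 (fully open).
Only numpy, scipy, OpenCV 4.12 (cv2) and the standard library are available. Lean on these libraries where they do the work, as an engineer would, in place of code of your own. Each camera call takes 0.05 s, during which the arm holds its last target.

TASK

Take the T-handled panel key out of its stand, push it fully home in the recessed square socket of the sloping cover and turn it about a quarter turn clockwise, right up to its stop, so that the cam draws the cover tight onto the case. Let go and leave the key standing in the socket; do not disturb the other things on the bench.

Things in the scene. Friction and masses are not known exactly. Their poses are not given: they have to be found in the camera images.
- case: Grey box (150 x 170 x 45 mm) fixed on a dark bench stand (base 160 x 160 mm), tilted: its aluminium cover slopes down to -x, towards the robot, at yaw 0. Origin: centre of the stand's underside, z up. Cover's outward normal here: (-sin 26deg, 0, cos 26deg). Highest edge (rear) 138 mm above the bench. Socket mouth, cam open, at (-26, 0, 105) mm.
- cover (a joint): Inward travel (m) of the aluminium cover (150 x 170 x 6 mm) along its normal: 0 = 6 mm proud of its gasket, 0.006 = tight. Only the cam moves it: at cam angle a it has sunk 6 mm x a/1.571. Lock and socket sink with it, so a key held in the socket must follow. A spring (3 to 8 N) pushes it outward.
- cam (a joint): Angle (rad) of the brass cam lock in the middle of the cover, growing clockwise seen from outside: 0 = open (red mark points up the slope to the blue mark), 1.571 = shut, hard stop (red mark at the green mark). Starts at 0.1 to 0.4. Turning takes 0.1 to 0.2 N m; it stays where it is left.
- socket (a point): Centre of the mouth of the square socket in the brass cam, level with the cover's outer face. z points out along the cam's axis; x and y lie along the socket's sides and turn with the cam (x to the red mark). Hole 13.5 x 13.5 mm, 20 mm deep, flat floor, 2 mm chamfer; brass face 28 x 28 mm. A dark collar (outer diameter 62, inner 44 mm) stands 6 mm above the cover around it.
- socket_floor (a point): Centre of the floor of that socket, 20 mm below the mouth on the cam's axis; same axes.
- key_bar (a point): Centre of the T-key's blue cross bar, to be gripped: 13 mm thick (key's x), 76 long (y), 16 high (z). The square steel shank, 12 x 12 mm, sides along x and y, runs 70 mm down from the bar. z points from tip to bar, up in the stand. 0.10 to 0.20 kg. In the socket it has about 8 deg of turning play each way: turn it further than the cam, to the felt stop.
- key_tip (a point): Centre of the flat lower end of the key's shank, 78 mm below the centre of the bar; same axes as key_bar.
- stand: Grey plastic block (44 x 44 mm, top 38 mm above the bench) on a dark base plate 90 x 70 x 8 mm, fixed, with a 13.5 mm square hole in which the key stands upright, its tip 8 mm above the bench (30 mm deep in the block). Origin: centre of the underside, z up; the hole's sides are parallel to x and y.
- funnel: White tapered sensor housing standing, 93 x 99 x 124 mm tall. Leave alone. Origin: centre of underside.
- sleeve: White twin sleeve, 74 x 92 x 36 mm, lying. Leave alone. Origin: centre of underside.
- driver: Red and black screwdriver lying, 26 x 159 x 30 mm. Leave alone. Origin: centre of underside.
- pliers: Red and black pliers lying, 58 x 166 x 14 mm. Leave alone. Origin: centre of underside.
- probe_box: Black flat case, 56 x 76 x 22 mm. Leave alone. Origin: centre of underside.
- tape: Roll of blue tape lying flat, diameter 68, 19 mm high. Leave alone. Origin: centre of underside.
There are look-alikes about, which are no part of the job. What is shaped like the part that bears key_bar but pink is not meant.

How it is judged (in metres and radians):
On the way, in this order (a step that is already met when the one before it is completed fails the run):
1. the key is home in the socket while the cam is still open (distance between key_tip and socket_floor below 0.01 m and value of joint cam below 0.7 rad), for 0.2 s.
2. the key, in the socket, has turned the cam to its stop and the cover is drawn in (distance between key_tip and socket_floor below 0.01 m and value of joint cam above 1.43 rad and value of joint cover above 0.0053 m), for 0.2 s.
At the end, for the whole second after the job is handed in: The cam stands within 0.14 rad of its stop (joint above 1.43 rad), the cover is drawn in more than 5.3 of its 6 mm, the key stands in the socket with its tip within 10 mm of the socket's floor, and the cam is at rest (all of step 2 and velocity of joint cam below 0.05 rad/s); the robot touches nothing.
It fails at once if a bystander was moved by more than 20 mm (distance of any of funnel, sleeve, driver, pliers, probe_box, tape from where it was at the start of the episode above 0.02 m).
It also fails if it takes over 64 s, if anything falls off the work surface, if the arm or the gripper's body presses on something with over 40 N, if the wrist force passes 120 N, or if a joint passes its speed limit or range.

## Working session

There is one attempt and no reset: what is moved stays moved. The work goes in short steps, Python scripts to look and compute and a tool call to move; the robot and the scene stay as the last step left them, time stands still between calls to the robot, and variables do not carry over. Pictures are saved under pics/ and viewed, and the job is handed in when it is done.

Besides the shell and the picture viewer there is one more tool, called after "Request:" by a JSON object that holds its "name" and its "arguments", one argument or row to a line. move_arm: Moves the arm, as the interface text tells. Its arguments: {"type":"object","properties":{"series":{"type":"array","items":{"type":"array","items":{"type":"number"}}},"grip_force":{"type":"number"}},"required":["series"]}

```bash
mkdir -p pics
python3 - <<'E'
from rig import ctrl, capture, job
import cv2, numpy as np
s=ctrl.sense(); print(s, ctrl.grasp_offset)
for n in ("side","top"):
    c=capture(n); cv2.imwrite(f"pics/{n}0.png",c["frame"][:,:,::-1])
    np.savez(f"{n}0.npz",**c)
    print(n,c["mtx"],c["dist"],c["R"],c["t"], -c["R"].T@c["t"])
E
```

```text
{'time_s': 0.0, 'joints': array([-1.36639969e+00,  3.13464655e-01,  1.49842778e+00,  1.12880089e-05,
        1.33100900e+00, -2.23415785e-01]), 'dq': array([-1.50230425e-03, -4.38347802e-04,  3.93078551e-04, -1.40039573e-03,
        4.37946229e-05, -1.12804341e-05]), 'tau': array([-5.13422196e-05, -4.12265646e+01, -2.59742850e+01, -1.74064708e-04,
        4.13921691e-03,  1.48976532e-06]), 'eef_pos': array([ 217.74371441, -477.43622991,  230.7310805 ]), 'ee_rot': array([-6.54311335e-04,  9.77209243e-01,  2.12277333e-01,  1.17043018e-05]), 'force': array([-0.17720827,  0.42717155, -0.63301752]), 'wrist_torque': array([-0.03059701, -0.04297729, -0.00434518]), 'grip_width': 0.999258561450179} -18.700000000000003
side [[375.6535814    0.         319.91732455]
 [  0.         375.6535814  200.15382722]
 [  0.           0.           1.        ]] [-0.0322744  0.         0.         0.         0.       ] [[-0.81998146 -0.57233608 -0.00786271]
 [-0.23226841  0.34526119 -0.90931078]
 [ 0.52314605 -0.74379172 -0.41604336]] [432.52699201 232.20967235 659.16915661] [ 63.75734126 657.66237737 488.79454437]
top [[420.99297746   0.         319.35046439]
 [  0.         420.99297746 198.32383666]
 [  0.           0.           1.        ]] [-0.01254135  0.          0.          0.          0.        ] [[-0.01822899 -0.99976359  0.01185195]
 [-0.9972123   0.01732208 -0.07257805]
 [ 0.07235559 -0.01314193 -0.99729231]] [ -54.54944335  552.71325584 1307.24621983] [ 455.59150759  -46.93094649 1344.46797236]
```

View pics/side0.png

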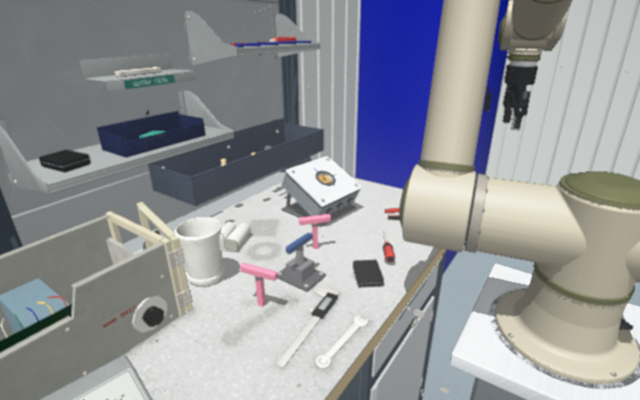

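View pics/top0.png

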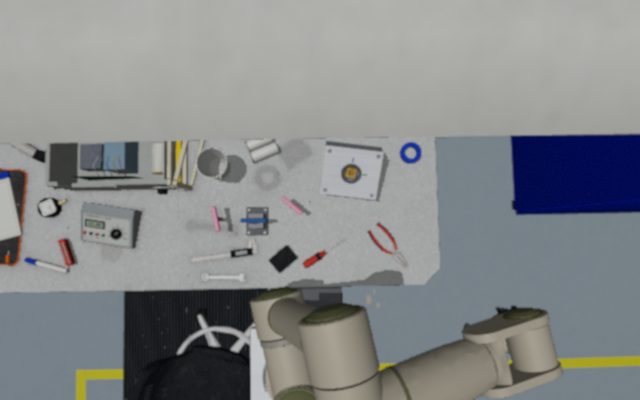

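```bash
cat > h.py <<'E'
import numpy as np, cv2
def load(f): return dict(np.load(f))
def ray(c,uv):
    p=cv2.undistortPoints(np.array(uv,float).reshape(-1,1,2),c["mtx"],c["dist"]).reshape(-1,2)
    d=np.c_[p,np.ones(len(p))]@c["R"]; d/=np.linalg.norm(d,axis=1)[:,None]
    return -c["R"].T@c["t"], d
def onz(c,uv,z):
    o,d=ray(c,uv); return o+d*((z-o[2])/d[:,2])[:,None]
def tri(c1,uv1,c2,uv2):
    o1,d1=ray(c1,uv1);o2,d2=ray(c2,uv2);out=[]
    for a,b in zip(d1,d2):
        s=np.linalg.lstsq(np.c_[a,-b],o2-o1,rcond=None)[0]
        p,q=o1+a*s[0],o2+b*s[1]; out.append(np.r_[(p+q)/2,np.linalg.norm(p-q)])
    return np.array(out)
def proj(c,X):
    return cv2.projectPoints(np.array(X,float).reshape(-1,1,3),cv2.Rodrigues(c["R"])[0],c["t"],c["mtx"],c["dist"])[0].reshape(-1,2)
E
python3 - <<'E'
from h import *
t=load("top0.npz")["frame"];s=load("side0.npz")["frame"]
def cr(im,x0,y0,w,h,k,n): cv2.imwrite(n,cv2.resize(im[y0:y0+h,x0:x0+w,::-1],None,fx=k,fy=k,interpolation=cv2.INTER_CUBIC))
cr(t,200,130,200,150,4,"pics/t1.png")
cr(s,230,150,180,140,4,"pics/s1.png")
E
```

```text
(no output)
```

View pics/t1.png

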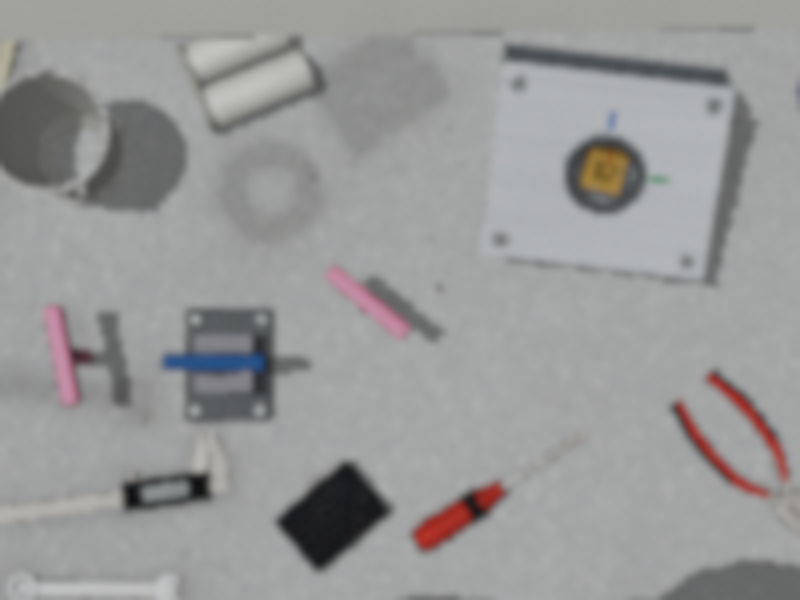

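View pics/s1.png

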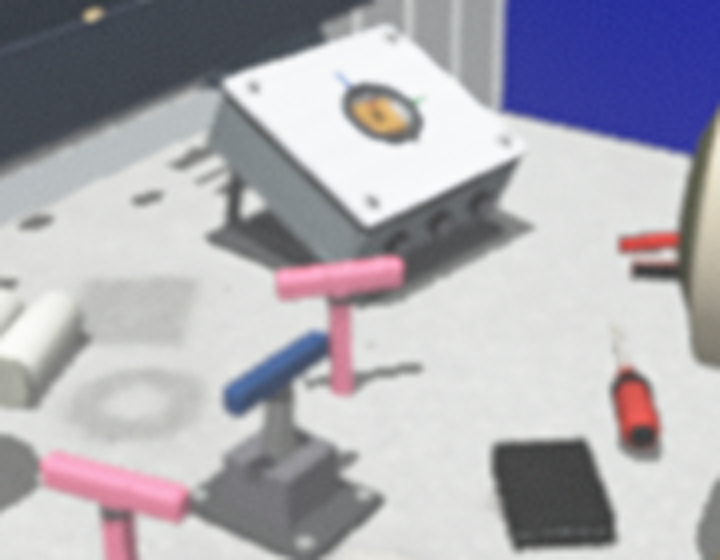

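Run:
```python
from h import *
t=load("top0.npz");s=load("side0.npz")
R={}
for n,c,box in(("top",t,(200,200,310,240)),("side",s,(270,220,330,265))):
    hsv=cv2.cvtColor(c["frame"],cv2.COLOR_RGB2HSV)
    m=cv2.inRange(hsv,(100,110,50),(125,255,255));k=np.zeros_like(m);x0,y0,x1,y1=box;k[y0:y1,x0:x1]=m[y0:y1,x0:x1]
    nn,l,st,ce=cv2.connectedComponentsWithStats(k);i=1+np.argmax(st[1:,4])
    ys,xs=np.where(l==i);r=cv2.minAreaRect(np.c_[xs,ys].astype(np.float32))
    P=np.c_[xs,ys].astype(float);mu=P.mean(0);_,_,V=np.linalg.svd(P-mu,full_matrices=False)
    a=(P-mu)@V[0]; print(n,st[i],mu,r,V[0],a.min(),a.max())
    R[n]=[mu,mu+V[0]*a.min(),mu+V[0]*a.max()]
print(tri(t,R["top"],s,R["side"]))
print(tri(t,[R["top"][i] for i in (0,2,1)],s,R["side"]))
def cr(im,x0,y0,w,h,k,n): cv2.imwrite(n,cv2.resize(im[y0:y0+h,x0:x0+w,::-1],None,fx=k,fy=k,interpolation=cv2.INTER_CUBIC))
cr(t["frame"],330,150,44,44,12,"pics/t2.png")
cr(s["frame"],302,160,44,34,12,"pics/s2.png")
```

```text
top [241 218  26   5  91] [254.21978022 220.23076923] ((253.5, 220.0), (4.0, 25.0), 90.0) [-0.99998749  0.00500161] -11.781226649537903 13.218460647121695
side [287 234  24  18  87] [297.75862069 241.70114943] ((298.1600036621094, 241.3800048828125), (4.399999618530273, 27.799997329711914), 53.13010025024414) [-0.8265981   0.56279266] -14.45285127368796 13.299782176983632
[[486.7496842  133.21211666  86.65920104   4.87292164]
 [484.85189873  96.7718916   89.58321688   1.43902851]
 [486.17668225 171.49466947  88.57895926   2.37084861]]
[[486.7496842  133.21211666  86.65920104   4.87292164]
 [467.8162725  153.37818249 124.23005545  39.74852016]
 [504.25637154 115.7525877   52.34389741  48.62893812]]
```

View pics/t2.png

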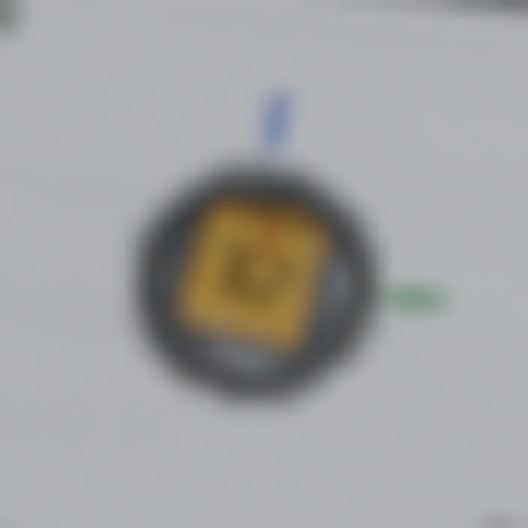

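View pics/s2.png

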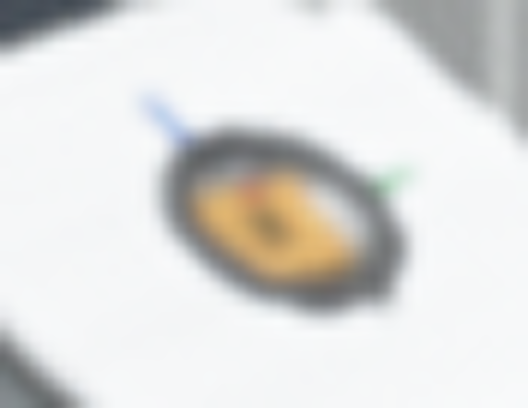

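Run:
```python
from h import *
t=load("top0.npz");s=load("side0.npz")
T=np.array([(518,83),(713,105),(686,262),(500,239)])/4+[199.6,129.6]
S=np.array([(254,88),(392,37),(505,141),(372,202)])/4+[229.6,149.6]
def ref(c,P,r=4):
    g=cv2.cvtColor(c["frame"],cv2.COLOR_RGB2GRAY).astype(float);o=[]
    for p in P:
        for _ in range(3):
            x,y=np.round(p).astype(int);w=g[y-r:y+r+1,x-r:x+r+1];w=np.clip(np.median(w)-12-w,0,None)
            yy,xx=np.mgrid[y-r:y+r+1,x-r:x+r+1]; p=np.array([(w*xx).sum(),(w*yy).sum()])/w.sum()
        o.append(p)
    return np.array(o)
T2,S2=ref(t,T),ref(s,S);print(T2-T,S2-S)
X=tri(t,T2,s,S2);print(X);P=X[:,:3];c=P.mean(0);n=np.linalg.svd(P-c)[2][2];n*=np.sign(n[2])
print("centre",c,"normal",n,"tilt",np.degrees(np.arccos(n[2])),"yaw n",np.degrees(np.arctan2(-n[1],-n[0])))
up=(P[0]+P[1]-P[2]-P[3])/2;lf=(P[0]+P[3]-P[1]-P[2])/2
print(up,np.linalg.norm(up),np.degrees(np.arctan2(up[2],np.hypot(*up[:2]))),"yaw up",np.degrees(np.arctan2(up[1],up[0])),lf,np.linalg.norm(lf),"yaw lf",np.degrees(np.arctan2(-lf[0],lf[1])))
# collar, brass
for nme,cam,box in(("top",t,(338,158,366,188)),("side",s,(310,166,338,190))):
    x0,y0,x1,y1=box;hsv=cv2.cvtColor(cam["frame"],cv2.COLOR_RGB2HSV)
    b=cv2.inRange(hsv,(8,90,60),(35,255,255));k=np.zeros_like(b);k[y0:y1,x0:x1]=b[y0:y1,x0:x1]
    ys,xs=np.where(k);print(nme,"brass",xs.mean(),ys.mean(),len(xs),cv2.minAreaRect(np.c_[xs,ys].astype(np.float32)))
    g=cv2.cvtColor(cam["frame"],cv2.COLOR_RGB2GRAY);d=((g<125)&(hsv[...,1]<80)).astype(np.uint8)*255;k=np.zeros_like(d);k[y0:y1,x0:x1]=d[y0:y1,x0:x1]
    cs,_=cv2.findContours(k,cv2.RETR_EXTERNAL,cv2.CHAIN_APPROX_NONE);q=max(cs,key=cv2.contourArea);print("collar",cv2.fitEllipse(cv2.convexHull(q)))
```

```text
[[ 0.30350877 -0.00789474]
 [ 5.83584071  2.16327434]
 [-1.691133    2.91477833]
 [ 0.01440678  0.0779661 ]] [[-5.1361991   5.29819005]
 [-3.6        -9.49705882]
 [-0.15004688  7.351594  ]
 [ 0.75882614  5.68701645]]
[[ 691.34464204  -91.8747559   114.23110591   11.91841961]
 [ 663.92648147 -240.90358335  160.24019895   25.15965628]
 [ 549.23192759 -216.37911182   58.06980582    4.64771604]
 [ 574.38814704  -81.27668981   61.50298182    3.08261436]]
centre [ 619.72279954 -157.60853522   98.51102312] normal [-0.52774497  0.22950149  0.81781069] tilt 35.133768296931294 yaw n -23.502871355131823
[115.82552444 -17.56126881  77.44925861] 140.43624152177165 33.46933041809402 yaw up -8.621425295250946 [ 26.28719001 142.06562473 -21.28795852] 146.037102362296 yaw lf -10.483187202082961
top brass 350.5431034482759 171.9655172413793 116 ((350.4230651855469, 171.88461303710938), (10.59027099609375, 10.982503890991211), 11.309932708740234)
collar ((350.775146484375, 173.1597900390625), (18.915695190429688, 20.02886199951172), 82.77046966552734)
side brass 324.328125 178.703125 64 ((324.2500305175781, 178.75001525878906), (11.31370735168457, 6.363961219787598), 45.0)
collar ((322.0, 175.0), (8.459052085876465, 11.349008560180664), 90.0)
```

Run:
```python
from h import *
t=load("top0.npz");s=load("side0.npz")
T=np.array([(518,83),(713,105),(686,262),(500,239)])/4+[199.6,129.6]
S=np.array([(254,88),(392,37),(505,141),(372,202)])/4+[229.6,149.6]
def ref(c,P,r=2):
    g=cv2.cvtColor(c["frame"],cv2.COLOR_RGB2GRAY).astype(float);o=[]
    for p in P:
        for _ in range(2):
            x,y=np.round(p).astype(int);w=g[y-r:y+r+1,x-r:x+r+1];w=np.clip(np.median(w)-5-w,0,None)
            yy,xx=np.mgrid[y-r:y+r+1,x-r:x+r+1]; p=np.array([(w*xx).sum(),(w*yy).sum()])/w.sum()
        o.append(p)
    return np.array(o)
T2,S2=ref(t,T),ref(s,S);print((T2-T).round(1).tolist(),(S2-S).round(1).tolist())
X=tri(t,T2,s,S2);print(X);P=X[:,:3];c=P.mean(0);n=np.linalg.svd(P-c)[2][2];n*=np.sign(n[2])
print("centre",c,"normal",n,"tilt",np.degrees(np.arccos(n[2])),"yaw n",np.degrees(np.arctan2(-n[1],-n[0])))
up=(P[0]+P[1]-P[2]-P[3])/2;lf=(P[0]+P[3]-P[1]-P[2])/2
print(np.linalg.norm(up),np.degrees(np.arctan2(up[2],np.hypot(*up[:2]))),"yaw up",np.degrees(np.arctan2(up[1],up[0])),np.linalg.norm(lf),"yaw lf",np.degrees(np.arctan2(-lf[0],lf[1])))
E={}
for nme,cam,box in(("top",t,(337,156,367,190)),("side",s,(311,167,340,190))):
    x0,y0,x1,y1=box;g=cv2.cvtColor(cam["frame"],cv2.COLOR_RGB2GRAY)[y0:y1,x0:x1]
    hsv=cv2.cvtColor(cam["frame"],cv2.COLOR_RGB2HSV)[y0:y1,x0:x1]
    med=np.percentile(g,85);lo=g.min();th=(med+lo)/2
    k=((g<th)).astype(np.uint8)*255
    cs,_=cv2.findContours(k,cv2.RETR_EXTERNAL,cv2.CHAIN_APPROX_NONE);q=max(cs,key=cv2.contourArea);e=cv2.fitEllipse(q);E[nme]=np.array(e[0])+[x0,y0];print(nme,th,E[nme],e,cv2.boundingRect(q))
m=tri(t,[E["top"]],s,[E["side"]])[0];print("collar top centre",m)
print("brass", tri(t,[(350.54,171.97)],s,[(324.33,178.7)]))
for nm,cm in(("top",t),("side",s)): print(nm,proj(cm,[m[:3],m[:3]-6*n]))
```

```text
[[0.1, 0.1], [0.2, 0.2], [0.1, -0.1], [0.1, 0.1]] [[-0.1, -0.2], [1.9, -2.3], [0.1, -0.1], [0.1, -0.0]]
[[ 6.82595462e+02 -9.44247591e+01  1.32137458e+02  5.66993337e-01]
 [ 6.60195012e+02 -2.36598692e+02  1.40306531e+02  6.14937955e+00]
 [ 5.54589748e+02 -2.20561831e+02  7.85986235e+01  3.79529849e-01]
 [ 5.74020330e+02 -8.03176779e+01  7.84450234e+01  3.80091776e-01]]
centre [ 617.85013784 -157.97573981  107.37190905] normal [-0.4620111   0.09468105  0.88180567] tilt 28.139046715668535 yaw n -11.581409391455491
122.57562793198366 28.081770151217125 yaw up -8.011240725979263 142.8102561402521 yaw lf -8.425245117000575
top 121.0 [350.73459339 173.11267281] ((13.734593391418457, 17.112672805786133), (18.279056549072266, 19.017269134521484), 85.71415710449219) (4, 8, 20, 19)
side 174.5 [325.13970184 177.83378315] ((14.139701843261719, 10.833783149719238), (12.46467399597168, 20.39101219177246), 115.45610809326172) (5, 4, 20, 15)
collar top centre [ 6.18675153e+02 -1.57670219e+02  1.06472514e+02  1.03460429e-01]
brass [[ 622.11276563 -157.74633387  103.12797334    1.12748237]]
top [[350.74428303 173.12718577]
 [350.7595433  172.43477322]]
side [[325.12133501 177.83261164]
 [324.42583186 179.32535172]]
```

```bash
cat >> h.py <<'E'
def frame(yaw,tilt=26):
    y,a=np.radians([yaw,tilt]);n=np.array([-np.sin(a)*np.cos(y),-np.sin(a)*np.sin(y),np.cos(a)])
    lf=np.array([-np.sin(y),np.cos(y),0]);up=np.cross(lf,n);return np.c_[up,lf,n]
def onplane(c,uv,p,n):
    o,d=ray(c,uv);return o+d*(((p-o)@n)/(d@n))[:,None]
E
python3 - <<'E'
from h import *
t=load("top0.npz");s=load("side0.npz")
F=frame(-7.7);M=np.array([620.5,-157.6,104.4]);print(F)
for nme,c,box in(("top",t,(338,158,366,188)),("side",s,(310,166,338,190))):
    x0,y0,x1,y1=box;k=8
    im=cv2.resize(c["frame"][y0:y1,x0:x1],None,fx=k,fy=k,interpolation=cv2.INTER_CUBIC).astype(int)
    sat=im[...,0]-im[...,2]; m=(sat>45).astype(np.uint8)*255
    cs,_=cv2.findContours(m,cv2.RETR_EXTERNAL,cv2.CHAIN_APPROX_NONE);q=max(cs,key=cv2.contourArea).reshape(-1,2)
    uv=(q+.5)/k-.5+[x0,y0]; X=(onplane(c,uv,M,F[:,2])-M)@F
    r=cv2.minAreaRect(X[:,:2].astype(np.float32));print(nme,r,cv2.contourArea(X[:,:2].astype(np.float32)), "extent",X.min(0),X.max(0))
    red=(im[...,0]-im[...,1]); 
    w=np.clip(red-np.percentile(red,97),0,None)*(m>0);yy,xx=np.mgrid[:w.shape[0],:w.shape[1]]
    uvr=[((w*xx).sum()/w.sum()+.5)/k-.5+x0,((w*yy).sum()/w.sum()+.5)/k-.5+y0];print("red",uvr,(onplane(c,[uvr],M,F[:,2])-M)@F)
    # blue/green marks
for nme,c,b,g in(("top",t,[(276/12+329.5,125/12+149.5)],[(418/12+329.5,298/12+149.5)]),("side",s,[(165/12+301.5,118/12+159.5)],[(397/12+301.5,181/12+159.5)])):
    print(nme,"blue",(onplane(c,b,M,F[:,2])-M)@F,"green",(onplane(c,g,M,F[:,2])-M)@F)
E
```

```text
[[ 0.8906898   0.13398619 -0.43441844]
 [-0.12042599  0.9909832   0.05873568]
 [ 0.43837115  0.          0.89879405]]
top ((1.8325328826904297, 0.5049190521240234), (31.289108276367188, 34.292137145996094), 83.90811920166016) 974.8707561057479 extent [-1.63963593e+01 -1.60128722e+01 -2.74849635e-13] [1.86271187e+01 1.68776492e+01 2.14953573e-13]
red [np.float64(351.6267570281125), np.float64(169.83059738955822)] [[ 8.92365829e+00 -1.69642149e+00 -2.95589222e-14]]
side ((-1.037276268005371, 1.6565437316894531), (34.86214828491211, 33.75495147705078), 81.78599548339844) 989.2256621824129 extent [-1.83307406e+01 -1.74774773e+01 -9.60661772e-14] [1.65812299e+01 1.82423690e+01 2.22193999e-13]
red [np.float64(323.5796875), np.float64(176.88758445945945)] [[ 6.02080078e+00 -1.83291193e+00  1.32804904e-13]]
top blue [[ 3.94449201e+01 -4.63946258e-02  1.14315125e-14]] green [[-3.51005304e-01 -4.10032453e+01 -1.38611688e-13]]
side blue [[ 4.09404069e+01 -1.13777620e+00  1.13808018e-13]] green [[-8.42665535e-01 -4.24222293e+01  4.66597096e-14]]
```

```bash
cat >> h.py <<'E'
from scipy.spatial.transform import Rotation as Ro
def rot(s): q=s["ee_rot"];return Ro.from_quat([q[1],q[2],q[3],q[0]])
def delta(s,pos,Rm):
    R0=rot(s);rv=(R0.inv()*Ro.from_matrix(Rm)).as_rotvec();d=R0.inv().apply(np.array(pos)-s["eef_pos"])/10
    print("rv",rv.round(4).tolist(),"cm",d.round(3).tolist())
def st(s):
    print("t",round(s["time_s"],2),"q",s["joints"].round(3).tolist(),"pos",s["eef_pos"].round(1).tolist(),"F",s["force"].round(1).tolist(),"M",s["wrist_torque"].round(2).tolist(),"g",round(s["grip_width"],3))
def Rdown(yawx):  # tool x at world yaw (deg), tool z down
    a=np.radians(yawx);x=np.array([np.cos(a),np.sin(a),0]);z=np.array([0,0,-1.]);return np.c_[x,np.cross(z,x),z]
def Rsock(cw,yaw=-7.7,tilt=26):
    F=frame(yaw,tilt);a=np.radians(cw);up,lf,n=F.T
    x=lf*np.cos(a)+up*np.sin(a);z=-n;return np.c_[x,np.cross(z,x),z]
E
python3 - <<'E'
from h import *
from rig import ctrl
s=ctrl.sense();st(s);delta(s,[485.6,134.1,190],Rdown(89))
E
```

```text
t 0.1 q [-1.366, 0.313, 1.498, 0.0, 1.331, -0.223] pos [217.7, -477.5, 230.8] F [0.1, -0.7, 0.3] M [-0.01, -0.0, -0.02] g 0.999
rv [-0.0008, -0.0009, -1.1256] cm [49.742, -44.529, 4.143]
```

Request:
{"name": "move_arm", "arguments": {
  "series": [
    [0,0,-1.126,49.74,-44.53,3,1],
    [0,0,-1.126,49.74,-44.53,3,1],
    [0,0,-1.126,49.74,-44.53,3,1],
    [0,0,-1.126,49.74,-44.53,3,1],
    [0,0,-1.126,49.74,-44.53,3,1]
  ],
  "grip_force": 60
}}

```text
time_s: 0.52
eef_pos: [301.4, -285.0, 221.6]
ee_rot: [-0.001, 0.863, 0.505, 0.0]
force: [1.1, 0.0, -0.2]
grip_width: 1.0
```

Run:
```python
from h import *
from rig import ctrl
s=ctrl.sense();st(s);delta(s,[485.6,134.1,170],Rdown(89))
```

```text
t 0.52 q [-1.042, 0.076, 1.815, 0.0, 1.252, -0.53] pos [301.4, -285.0, 221.6] F [1.1, 0.0, -0.2] M [-0.02, -0.05, -0.02] g 1.0
rv [-0.0004, -0.001, -0.495] cm [45.556, -4.497, 5.208]
```

Request:
{"name": "move_arm", "arguments": {
  "series": [
    [0,0,-0.495,45.56,-4.5,5.2,1],
    [0,0,-0.495,45.56,-4.5,5.2,1],
    [0,0,-0.495,45.56,-4.5,5.2,1],
    [0,0,-0.495,45.56,-4.5,5.2,1],
    [0,0,-0.495,45.56,-4.5,5.2,1]
  ]
}}

```text
time_s: 0.93
eef_pos: [384.5, -95.3, 198.4]
ee_rot: [-0.0, 0.711, 0.703, 0.0]
force: [1.1, -0.3, 0.3]
grip_width: 1.003
```

Run:
```python
from h import *
from rig import ctrl
s=ctrl.sense();st(s);delta(s,[485.6,134.1,150],Rdown(89))
```

```text
t 0.93 q [-0.542, 0.057, 1.899, 0.001, 1.185, -0.531] pos [384.5, -95.3, 198.4] F [1.1, -0.3, 0.3] M [-0.03, -0.04, -0.06] g 1.003
rv [0.0, -0.001, 0.0065] cm [23.048, 9.863, 4.867]
```

Request:
{"name": "move_arm", "arguments": {
  "series": [
    [0,0,0.0065,23.05,9.86,4.8,1],
    [0,0,0.0065,23.05,9.86,4.8,1],
    [0,0,0.0065,23.05,9.86,4.8,1],
    [0,0,0.0065,23.05,9.86,4.8,1],
    [0,0,0.0065,23.05,9.86,4.8,1]
  ]
}}

```text
time_s: 1.35
eef_pos: [466.5, 92.4, 159.2]
ee_rot: [-0.0, 0.713, 0.701, 0.0]
force: [0.1, -2.3, 0.5]
grip_width: 0.998
```

Request:
{"name": "move_arm", "arguments": {
  "series": [
    [0,0,0,4,1.7,0.8,1],
    [0,0,0,4,1.7,0.8,1],
    [0,0,0,4,1.7,0.8,1]
  ]
}}

```text
time_s: 1.6
eef_pos: [484.0, 133.8, 150.3]
ee_rot: [-0.001, 0.712, 0.702, -0.0]
force: [0.2, -1.0, 0.1]
grip_width: 1.001
```

Run:
```python
from h import *
from rig import ctrl
s=ctrl.sense();st(s);delta(s,[485.6,134.1,67.3],Rdown(89))
```

```text
t 1.6 q [0.035, 0.345, 1.678, 0.001, 1.121, 0.049] pos [484.0, 133.8, 150.3] F [0.2, -1.0, 0.1] M [0.01, -0.04, 0.04] g 1.001
rv [-0.0021, -0.0008, 0.0038] cm [0.03, 0.18, 8.295]
```

Request:
{"name": "move_arm", "arguments": {
  "series": [
    [-0.002,0,0.004,0.03,0.18,3,0.6],
    [-0.002,0,0.004,0.03,0.18,5.5,0.6],
    [-0.002,0,0.004,0.03,0.18,7.5,0.6],
    [-0.002,0,0.004,0.03,0.18,8.3,0.6],
    [-0.002,0,0.004,0.03,0.18,8.3,0.6]
  ]
}}

```text
time_s: 2.02
eef_pos: [484.7, 133.0, 66.2]
ee_rot: [-0.001, 0.714, 0.7, -0.001]
force: [0.1, 0.0, -0.4]
grip_width: 0.601
```

Run:
```python
from h import *
from rig import ctrl,capture
s=ctrl.sense();st(s);delta(s,[485.6,134.1,67.3],Rdown(89))
o=[]
for n,x0,y0,w,h in(("top",210,180,100,90),("side",260,200,100,90)):
    c=capture(n);o.append(cv2.resize(c["frame"][y0:y0+h,x0:x0+w,::-1],None,fx=4,fy=4,interpolation=cv2.INTER_CUBIC))
cv2.imwrite("pics/g1.png",np.hstack(o))
```

```text
t 2.02 q [0.034, 0.466, 1.756, 0.001, 0.923, 0.052] pos [484.7, 133.0, 66.2] F [0.1, 0.0, -0.4] M [-0.02, -0.02, 0.05] g 0.601
rv [-0.0031, -0.0005, -0.0016] cm [0.115, 0.091, -0.11]
```

View pics/g1.png

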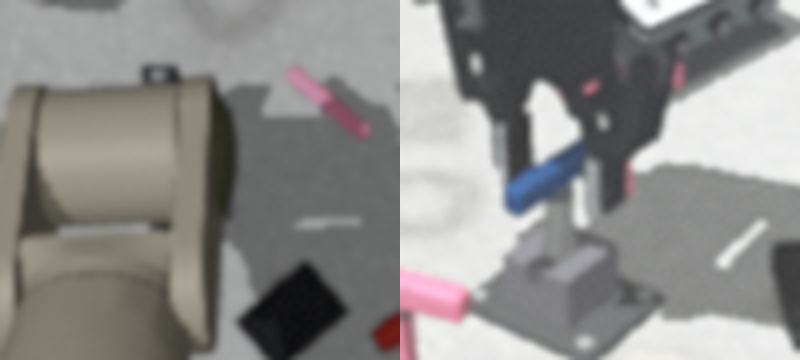

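The side view shows the two fingers straddling the blue bar (side picture about (297,241)). The pads are level with the bar and clear of the pink decoys. I close the gripper.

Request:
{"name": "move_arm", "arguments": {
  "series": [
    [0,0,0,0.1,0.1,-0.1,0],
    [0,0,0,0.1,0.1,-0.1,0],
    [0,0,0,0.1,0.1,-0.1,0],
    [0,0,0,0.1,0.1,-0.1,0],
    [0,0,0,0.1,0.1,-0.1,0]
  ],
  "grip_force": 60
}}

```text
time_s: 2.53
eef_pos: [487.4, 134.5, 70.4]
ee_rot: [0.0, 0.714, 0.701, 0.001]
force: [-1.3, 0.1, 7.9]
grip_width: 0.14
```

Run:
```python
from h import *
from rig import ctrl
s=ctrl.sense();st(s);delta(s,[485.6,134.1,67.3],Rdown(89))
```

```text
t 2.53 q [0.037, 0.462, 1.748, 0.001, 0.929, 0.055] pos [487.4, 134.5, 70.4] F [-1.3, 0.1, 7.9] M [-0.02, 0.56, -0.04] g 0.14
rv [0.0021, -0.0008, -0.0008] cm [-0.04, -0.176, 0.305]
```

Request:
{"name": "move_arm", "arguments": {
  "series": [
    [0,0,0,0,0,-0.8,0],
    [0,0,0,0,0,-1.6,0],
    [0,0,0,0,0,-2.6,0],
    [0,0,0,0,0,-3.6,0],
    [0,0,0,0,0,-4.6,0]
  ],
  "grip_force": 100
}}

```text
time_s: 2.95
eef_pos: [487.4, 134.4, 117.7]
ee_rot: [0.001, 0.714, 0.701, 0.001]
force: [0.1, 0.6, -1.2]
grip_width: 0.133
```

Run:
```python
from h import *
from rig import ctrl,capture
s=ctrl.sense();st(s);delta(s,[485.6,134.1,67.3],Rdown(89))
o=[]
for n,x0,y0,w,h in(("top",210,180,100,90),("side",260,180,100,90)):
    c=capture(n);o.append(cv2.resize(c["frame"][y0:y0+h,x0:x0+w,::-1],None,fx=4,fy=4,interpolation=cv2.INTER_CUBIC))
cv2.imwrite("pics/g2.png",np.hstack(o))
```

```text
t 2.95 q [0.037, 0.392, 1.707, 0.001, 1.04, 0.055] pos [487.4, 134.4, 117.7] F [0.1, 0.6, -1.2] M [0.03, 0.0, 0.01] g 0.133
rv [0.0028, -0.0009, -0.0008] cm [-0.042, -0.19, 5.037]
```

View pics/g2.png

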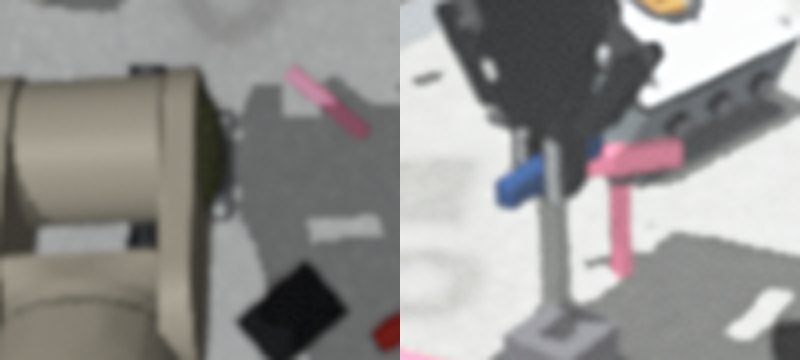

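Run:
```python
from h import *
from rig import ctrl
s=ctrl.sense();M=np.array([620.5,-157.6,104.4]);n=frame(-7.7)[:,2]
p=M+n*(62.4+40);print(p)
delta(s,[495,60,230],Rdown(89));delta(s,p,Rsock(10))
```

```text
[ 576.01555157 -151.5854666   196.43651034]
rv [0.0056, -0.001, -0.0008] cm [-7.425, 0.883, -11.168]
rv [-0.4497, 0.0115, 0.2854] cm [-28.435, 9.351, -7.786]
```

Request:
{"name": "move_arm", "arguments": {
  "series": [
    [0,0,0,0,0,-4,0],
    [0,0,0,0,0,-8,0],
    [0,0,0,-2,0.5,-11.2,0],
    [-0.1,0,0.06,-5,1,-11.5,0],
    [-0.2,0,0.12,-9,2.5,-11.5,0]
  ]
}}

```text
time_s: 3.47
eef_pos: [511.2, 44.9, 235.8]
ee_rot: [0.076, 0.75, 0.653, 0.075]
force: [1.0, -1.3, -2.2]
grip_width: 0.13
```

Run:
```python
from h import *
from rig import ctrl
s=ctrl.sense();st(s);M=np.array([620.5,-157.6,104.4]);n=frame(-7.7)[:,2]
p=M+n*(62.4+40);delta(s,p,Rsock(10))
```

```text
t 3.47 q [-0.149, 0.17, 1.684, 0.018, 1.074, -0.017] pos [511.2, 44.9, 235.8] F [1.0, -1.3, -2.2] M [0.05, 0.12, -0.03] g 0.13
rv [-0.241, 0.0088, 0.1664] cm [-18.634, 8.122, 5.521]
```

Request:
{"name": "move_arm", "arguments": {
  "series": [
    [-0.06,0,0.04,-3.7,1.6,0.6,0],
    [-0.12,0.004,0.08,-7.4,3.2,1.6,0],
    [-0.18,0.006,0.12,-11.1,4.8,2.7,0],
    [-0.241,0.009,0.166,-14.8,6.4,4,0],
    [-0.241,0.009,0.166,-18.6,8.1,5.5,0]
  ]
}}

```text
time_s: 3.88
eef_pos: [573.7, -149.7, 196.7]
ee_rot: [0.156, 0.787, 0.574, 0.163]
force: [-0.1, 0.2, -0.9]
grip_width: 0.127
```

Request:
{"name": "move_arm", "arguments": {
  "series": [
    [0,0,0,0,0,0,0],
    [0,0,0,0,0,0,0]
  ]
}}

```text
time_s: 4.05
eef_pos: [573.1, -151.4, 195.1]
ee_rot: [0.155, 0.789, 0.573, 0.162]
force: [0.0, 1.2, -1.0]
grip_width: 0.136
```

Run:
```python
from h import *
from rig import ctrl,capture
s=ctrl.sense();st(s);M=np.array([620.5,-157.6,104.4]);n=frame(-7.7)[:,2]
p=M+n*(62.4+40);delta(s,p,Rsock(10))
o=[]
for nm,x0,y0,w,h in(("top",300,130,100,90),("side",270,120,100,90)):
    c=capture(nm);np.savez(nm+"1.npz",**c);o.append(cv2.resize(c["frame"][y0:y0+h,x0:x0+w,::-1],None,fx=4,fy=4,interpolation=cv2.INTER_CUBIC))
    R0=rot(s).as_matrix();tip=s["eef_pos"]+R0[:,2]*62.4;print(nm,"pred tip",proj(c,[tip,s["eef_pos"],M]))
cv2.imwrite("pics/g3.png",np.hstack(o))
```

```text
t 4.05 q [-0.53, 0.28, 1.713, 0.251, 0.742, -0.366] pos [573.1, -151.4, 195.1] F [0.0, 1.2, -1.0] M [0.08, 0.29, -0.0] g 0.136
rv [-0.001, 0.001, -0.0056] cm [0.08, 0.311, 0.003]
top pred tip [[350.98611241 178.02907355]
 [351.64537115 185.36767657]
 [350.64592757 172.60981804]]
side pred tip [[330.15829968 168.42107221]
 [338.00170214 150.66824618]
 [324.57275363 178.39710475]]
```

View pics/g3.png

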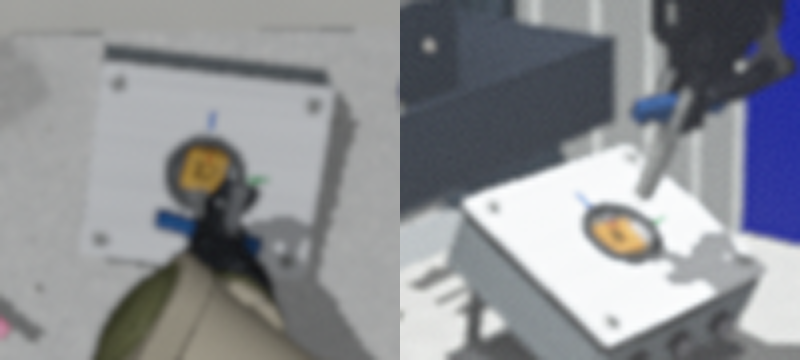

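Run:
```python
from h import *
o=[]
for nm,x0,y0,w,h in(("top",330,160,40,40),("side",310,140,40,40)):
    c=load(nm+"1.npz");o.append(cv2.resize(c["frame"][y0:y0+h,x0:x0+w,::-1],None,fx=10,fy=10,interpolation=cv2.INTER_CUBIC))
cv2.imwrite("pics/g4.png",np.hstack(o))
```

```text
(no output)
```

View pics/g4.png

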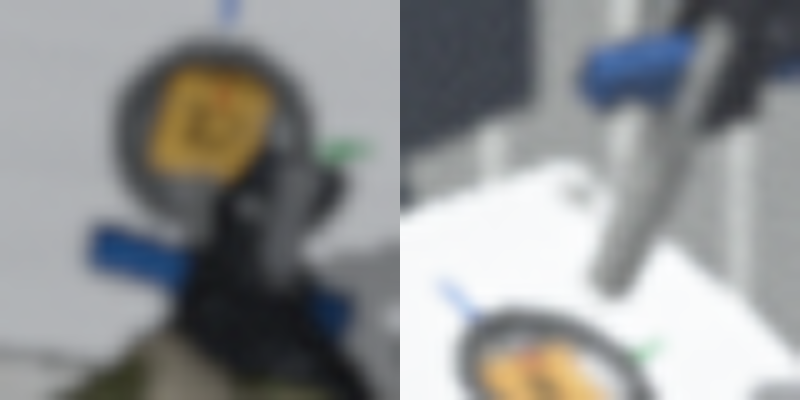

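Run:
```python
from h import *
c=load("side1.npz");g=cv2.cvtColor(c["frame"],cv2.COLOR_RGB2GRAY)
for y in range(154,171): print(y,g[y,322:346].tolist())
c=load("top1.npz");g=cv2.cvtColor(c["frame"],cv2.COLOR_RGB2GRAY)
print()
for y in range(174,186): print(y,g[y,342:362].tolist())
```

```text
154 [159, 160, 160, 160, 161, 160, 160, 160, 170, 193, 195, 173, 147, 131, 126, 123, 125, 129, 139, 152, 167, 190, 191, 177]
155 [158, 163, 171, 174, 174, 172, 165, 160, 168, 188, 188, 170, 149, 137, 127, 122, 124, 140, 155, 164, 176, 195, 194, 177]
156 [174, 184, 202, 215, 215, 207, 189, 172, 169, 181, 177, 164, 152, 142, 127, 119, 125, 143, 157, 163, 175, 193, 191, 175]
157 [219, 227, 236, 238, 233, 228, 212, 187, 177, 181, 176, 164, 154, 141, 125, 120, 131, 147, 156, 163, 175, 190, 187, 170]
158 [244, 247, 246, 239, 224, 214, 209, 202, 195, 184, 171, 164, 153, 140, 124, 125, 140, 156, 159, 164, 173, 190, 189, 172]
159 [250, 249, 248, 238, 221, 199, 196, 212, 212, 191, 167, 156, 145, 131, 124, 131, 148, 159, 161, 163, 175, 189, 187, 173]
160 [249, 249, 248, 245, 233, 220, 212, 223, 222, 194, 166, 152, 140, 128, 125, 140, 154, 161, 161, 163, 176, 190, 187, 173]
161 [249, 249, 249, 249, 247, 243, 236, 232, 217, 185, 162, 149, 136, 127, 131, 147, 159, 162, 159, 161, 176, 193, 190, 172]
162 [249, 249, 249, 250, 250, 250, 248, 237, 209, 172, 155, 141, 130, 133, 146, 157, 160, 162, 162, 
[... 1408 characters left out ...]
122, 89, 75, 74, 83, 93, 98, 95, 90, 84, 69, 50, 38, 38, 43, 61, 81, 91, 90, 80]
179 [143, 112, 86, 75, 78, 89, 94, 91, 82, 65, 47, 43, 53, 53, 51, 65, 82, 90, 86, 71]
180 [160, 136, 106, 86, 79, 84, 88, 87, 77, 53, 33, 48, 68, 71, 65, 71, 84, 88, 81, 63]
181 [156, 148, 129, 109, 95, 89, 88, 85, 75, 49, 29, 42, 61, 67, 69, 76, 85, 86, 77, 69]
182 [123, 134, 132, 122, 117, 112, 97, 87, 73, 48, 27, 32, 41, 51, 65, 78, 87, 86, 83, 92]
183 [81, 95, 103, 109, 119, 120, 99, 82, 68, 44, 29, 31, 34, 44, 62, 81, 88, 91, 104, 128]
184 [63, 65, 68, 76, 89, 91, 76, 62, 50, 35, 28, 31, 32, 45, 66, 83, 89, 97, 126, 155]
185 [67, 65, 64, 63, 66, 63, 51, 39, 33, 28, 29, 30, 33, 45, 66, 83, 87, 96, 123, 150]
```

Request:
{"name": "move_arm", "arguments": {
  "series": [
    [0,0,-0.005,0.08,0.31,1,0],
    [0,0,-0.005,0.08,0.33,2.2,0],
    [0,0,-0.005,0.08,0.35,3.3,0],
    [0,0,-0.005,0.08,0.35,3.3,0]
  ]
}}

```text
time_s: 4.48
eef_pos: [590.9, -150.3, 165.4]
ee_rot: [0.154, 0.786, 0.576, 0.162]
force: [-0.4, 0.2, -1.2]
grip_width: 0.127
```

```bash
cat > look.py <<'E'
from h import *
from rig import ctrl,capture
import sys
s=ctrl.sense();st(s);M=np.array([620.5,-157.6,104.4]);F=frame(-7.7);n=F[:,2]
R0=rot(s).as_matrix();tip=s["eef_pos"]+R0[:,2]*62.4
print("tip in socket frame (up,lf,n):",((tip-M)@F).round(2), "axis tilt err", (R0.T@-n).round(4).tolist(), "cw deg", np.degrees(np.arctan2(R0[:,0]@F[:,0],R0[:,0]@F[:,1])).round(2))
if len(sys.argv)>1:
    o=[]
    for nm,x0,y0,w,h in(("top",330,150,40,50),("side",305,140,40,50)):
        c=capture(nm);np.savez(f"{nm}_{sys.argv[1]}.npz",**c);o.append(cv2.resize(c["frame"][y0:y0+h,x0:x0+w,::-1],None,fx=10,fy=10,interpolation=cv2.INTER_CUBIC))
        print(nm,"pred tip",proj(c,[tip,s["eef_pos"],M]).round(2).tolist())
    cv2.imwrite(f"pics/{sys.argv[1]}.png",np.hstack(o))
E
python3 look.py a1
```

```text
t 4.48 q [-0.511, 0.352, 1.699, 0.258, 0.685, -0.372] pos [590.9, -150.3, 165.4] F [-0.4, 0.2, -1.2] M [0.03, 0.31, 0.06] g 0.127
tip in socket frame (up,lf,n): [-0.67  3.37  5.7 ] axis tilt err [-0.0013, 0.0035, 1.0] cw deg 9.83
top pred tip [[349.54, 173.29], [350.18, 180.18], [350.65, 172.61]]
side pred tip [[324.59, 177.38], [332.06, 160.3], [324.57, 178.4]]
```

View pics/a1.png

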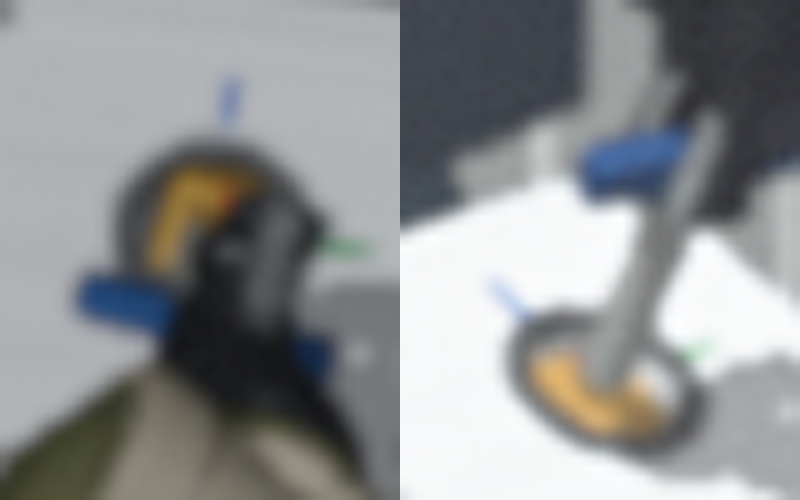

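Request:
{"name": "move_arm", "arguments": {
  "series": [
    [0,0,0,-0.3,0.06,0,0],
    [0,0,0,-0.3,0.06,0,0],
    [0,0,0,-0.3,0.06,0,0]
  ]
}}

```text
time_s: 4.83
eef_pos: [590.7, -154.1, 167.9]
ee_rot: [0.156, 0.786, 0.576, 0.162]
force: [-0.1, -0.9, -1.7]
grip_width: 0.126
```

```bash
python3 look.py; python3 look.py a2;python3 look.py
```

```text
t 4.83 q [-0.517, 0.349, 1.696, 0.261, 0.689, -0.38] pos [590.7, -154.1, 167.9] F [-0.1, -0.9, -1.7] M [0.1, 0.28, 0.0] g 0.126
tip in socket frame (up,lf,n): [ 0.88 -0.54  7.86] axis tilt err [-0.0005, 0.0002, 1.0] cw deg 9.84
t 4.83 q [-0.517, 0.349, 1.696, 0.261, 0.689, -0.38] pos [590.7, -154.1, 167.9] F [-0.1, -0.9, -1.7] M [0.1, 0.28, 0.0] g 0.126
tip in socket frame (up,lf,n): [ 0.88 -0.54  7.86] axis tilt err [-0.0005, 0.0002, 1.0] cw deg 9.84
top pred tip [[350.95, 173.18], [351.61, 180.13], [350.65, 172.61]]
side pred tip [[325.4, 176.09], [332.92, 159.04], [324.57, 178.4]]
t 4.93 q [-0.517, 0.349, 1.696, 0.261, 0.689, -0.38] pos [590.7, -154.0, 167.9] F [-0.7, -1.0, -1.0] M [0.07, 0.34, -0.06] g 0.13
tip in socket frame (up,lf,n): [ 0.83 -0.4   7.82] axis tilt err [-0.0006, 0.0003, 1.0] cw deg 9.83
```

View pics/a2.png

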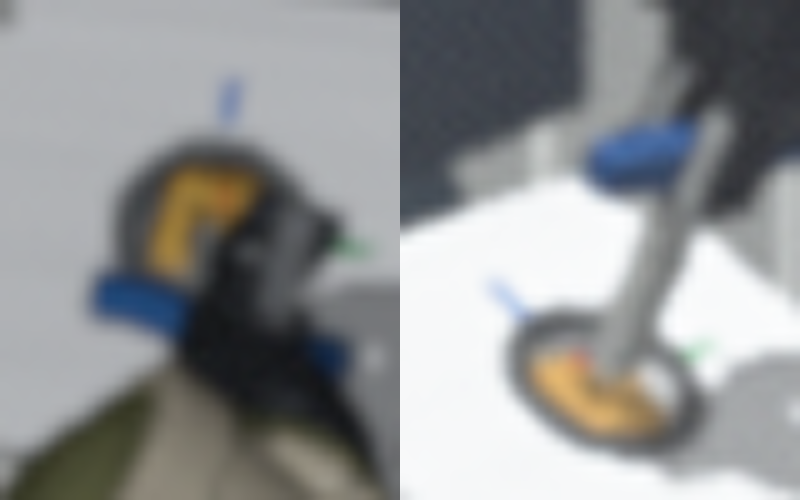

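Request:
{"name": "move_arm", "arguments": {
  "series": [
    [0,0,0,0.04,-0.08,0.3,0],
    [0,0,0,0.04,-0.08,0.7,0],
    [0,0,0,0.04,-0.08,1.1,0],
    [0,0,0,0.04,-0.08,1.3,0]
  ]
}}

```text
time_s: 5.27
eef_pos: [596.2, -154.4, 155.6]
ee_rot: [0.156, 0.786, 0.576, 0.162]
force: [1.2, 0.2, 1.1]
grip_width: 0.127
```

```bash
python3 look.py
```

```text
t 5.27 q [-0.512, 0.375, 1.695, 0.267, 0.663, -0.383] pos [596.2, -154.4, 155.6] F [1.2, 0.2, 1.1] M [-0.11, -0.05, -0.04] g 0.127
tip in socket frame (up,lf,n): [ 0.44 -0.05 -5.6 ] axis tilt err [-0.0003, -0.0005, 1.0] cw deg 9.83
```

Request:
{"name": "move_arm", "arguments": {
  "series": [
    [0,0,0,0,-0.02,0.4,0],
    [0,0,0,0,-0.02,0.8,0],
    [0,0,0,0,-0.02,1.2,0],
    [0,0,0,0,-0.02,1.2,0]
  ]
}}

```text
time_s: 5.6
eef_pos: [601.5, -155.1, 144.0]
ee_rot: [0.156, 0.786, 0.576, 0.162]
force: [3.7, -1.4, -1.7]
grip_width: 0.131
```

```bash
python3 look.py b1
```

```text
t 5.6 q [-0.508, 0.401, 1.691, 0.272, 0.641, -0.387] pos [601.5, -155.1, 144.0] F [3.7, -1.4, -1.7] M [-0.18, -0.23, -0.09] g 0.131
tip in socket frame (up,lf,n): [  0.21  -0.05 -18.38] axis tilt err [-0.0003, -0.0004, 1.0] cw deg 9.85
top pred tip [[350.5, 170.64], [351.12, 177.34], [350.65, 172.61]]
side pred tip [[322.45, 183.08], [329.74, 166.57], [324.57, 178.4]]
```

View pics/b1.png

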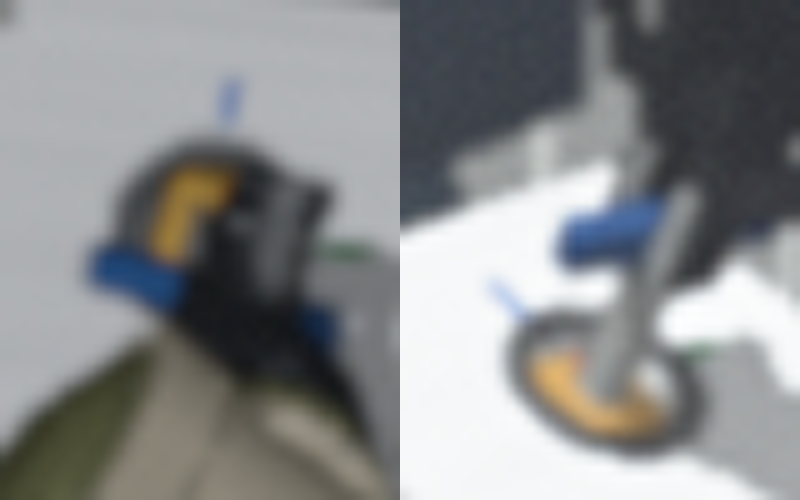

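Request:
{"name": "move_arm", "arguments": {
  "series": [
    [0,0,0,0,-0.02,0.2,0],
    [0,0,0,0,-0.02,0.35,0],
    [0,0,0,0,-0.02,0.35,0],
    [0,0,0,0,-0.02,0.35,0]
  ]
}}

```text
time_s: 6.03
eef_pos: [602.8, -155.3, 142.9]
ee_rot: [0.157, 0.786, 0.576, 0.163]
force: [-8.1, 0.7, 12.5]
grip_width: 0.127
```

```bash
python3 look.py
```

```text
t 6.03 q [-0.507, 0.405, 1.69, 0.273, 0.637, -0.388] pos [602.8, -155.3, 142.9] F [-8.1, 0.7, 12.5] M [0.05, 0.57, -0.03] g 0.127
tip in socket frame (up,lf,n): [  0.97  -0.14 -20.03] axis tilt err [-0.0001, -0.002, 1.0] cw deg 9.8
```

Request:
{"name": "move_arm", "arguments": {
  "series": [
    [0,0,0.1,0,0,0.15,0],
    [0,0,0.2,0,0,0.18,0],
    [0,0,0.3,0,0,0.21,0],
    [0,0,0.4,0,0,0.25,0],
    [0,0,0.4,0,0,0.25,0]
  ],
  "grip_force": 120
}}

```text
time_s: 6.45
eef_pos: [603.9, -156.1, 142.2]
ee_rot: [0.122, 0.885, 0.406, 0.191]
force: [-9.4, -0.8, 12.9]
grip_width: 0.128
```

```bash
python3 look.py
```

```text
t 6.45 q [-0.507, 0.408, 1.688, 0.273, 0.634, 0.016] pos [603.9, -156.1, 142.2] F [-9.4, -0.8, 12.9] M [-0.32, 0.85, -0.22] g 0.128
tip in socket frame (up,lf,n): [  1.87  -0.81 -21.11] axis tilt err [-0.0006, -0.0039, 1.0] cw deg 32.97
```

Request:
{"name": "move_arm", "arguments": {
  "series": [
    [0,0,0.1,0,-0.06,0.15,0],
    [0,0,0.2,0,-0.06,0.2,0],
    [0,0,0.3,0,-0.06,0.24,0],
    [0,0,0.4,0,-0.06,0.28,0],
    [0,0,0.5,0,-0.06,0.32,0]
  ]
}}

```text
time_s: 6.87
eef_pos: [604.8, -156.6, 140.6]
ee_rot: [0.071, 0.958, 0.173, 0.216]
force: [-11.8, -2.0, 13.7]
grip_width: 0.127
```

```bash
python3 look.py c1
```

```text
t 6.87 q [-0.507, 0.411, 1.688, 0.273, 0.628, 0.52] pos [604.8, -156.6, 140.6] F [-11.8, -2.0, 13.7] M [-0.66, 1.21, -0.24] g 0.127
tip in socket frame (up,lf,n): [  2.04  -1.34 -22.92] axis tilt err [-0.0027, -0.005, 1.0] cw deg 61.83
top pred tip [[350.96, 169.65], [351.52, 176.36], [350.65, 172.61]]
side pred tip [[321.82, 183.7], [329.07, 167.37], [324.57, 178.4]]
```

View pics/c1.png

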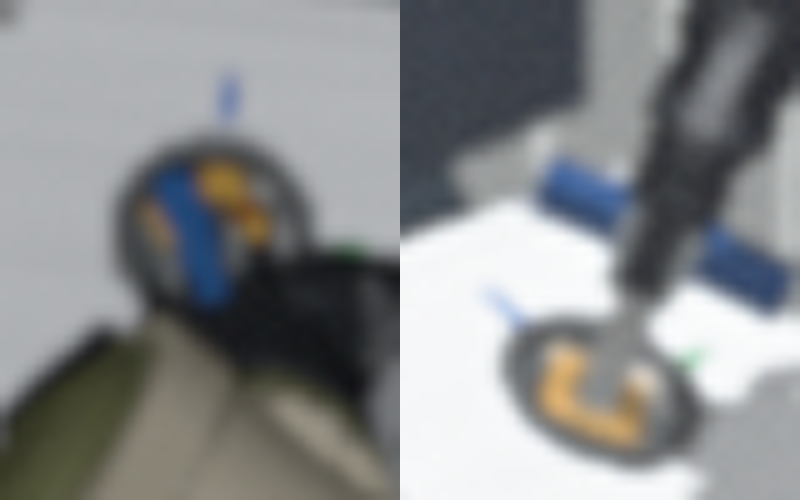

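Request:
{"name": "move_arm", "arguments": {
  "series": [
    [0,0,0.1,-0.06,-0.1,0.15,0],
    [0,0,0.2,-0.06,-0.1,0.18,0],
    [0,0,0.3,-0.06,-0.1,0.22,0],
    [0,0,0.4,-0.06,-0.1,0.26,0],
    [0,0,0.5,-0.06,-0.1,0.3,0]
  ]
}}

```text
time_s: 7.38
eef_pos: [605.1, -157.0, 138.8]
ee_rot: [0.016, 0.971, -0.071, 0.227]
force: [-9.8, -3.0, 11.5]
grip_width: 0.124
```

```bash
python3 look.py
```

```text
t 7.38 q [-0.507, 0.414, 1.689, 0.272, 0.622, 1.022] pos [605.1, -157.0, 138.8] F [-9.8, -3.0, 11.5] M [-0.79, 1.16, -0.4] g 0.124
tip in socket frame (up,lf,n): [  1.71  -1.79 -24.75] axis tilt err [-0.006, -0.0049, 1.0] cw deg 90.62
```

Now a small step on to the stop, watching the torque.

Request:
{"name": "move_arm", "arguments": {
  "series": [
    [0,0,0.06,-0.05,-0.05,0.15,0],
    [0,0,0.12,-0.05,-0.05,0.15,0],
    [0,0,0.16,-0.05,-0.05,0.15,0],
    [0,0,0.16,-0.05,-0.05,0.15,0]
  ]
}}

```text
time_s: 7.72
eef_pos: [605.1, -157.2, 138.2]
ee_rot: [-0.001, 0.962, -0.149, 0.228]
force: [-7.0, -2.6, 9.0]
grip_width: 0.128
```

```bash
python3 look.py
```

```text
t 7.72 q [-0.506, 0.415, 1.69, 0.272, 0.619, 1.184] pos [605.1, -157.2, 138.2] F [-7.0, -2.6, 9.0] M [-0.58, 0.98, -0.33] g 0.128
tip in socket frame (up,lf,n): [  1.48  -2.06 -25.34] axis tilt err [-0.0074, -0.005, 1.0] cw deg 99.86
```

Request:
{"name": "move_arm", "arguments": {
  "series": [
    [0,0,0.06,-0.05,-0.05,0.15,0],
    [0,0,0.12,-0.05,-0.05,0.15,0],
    [0,0,0.12,-0.05,-0.05,0.15,0],
    [0,0,0.12,-0.05,-0.05,0.15,0]
  ]
}}

```text
time_s: 8.05
eef_pos: [605.2, -157.3, 138.1]
ee_rot: [-0.014, 0.952, -0.206, 0.228]
force: [-11.5, -1.9, 13.8]
grip_width: 0.121
```

```bash
python3 look.py d1
```

```text
t 8.05 q [-0.506, 0.415, 1.69, 0.27, 0.617, 1.304] pos [605.2, -157.3, 138.1] F [-11.5, -1.9, 13.8] M [-0.69, 1.29, 0.19] g 0.121
tip in socket frame (up,lf,n): [  1.53  -2.21 -25.47] axis tilt err [-0.0089, -0.0054, 0.9999] cw deg 106.6
top pred tip [[351.2, 169.59], [351.66, 176.31], [350.65, 172.61]]
side pred tip [[321.85, 184.37], [329.06, 168.16], [324.57, 178.4]]
```

View pics/d1.png

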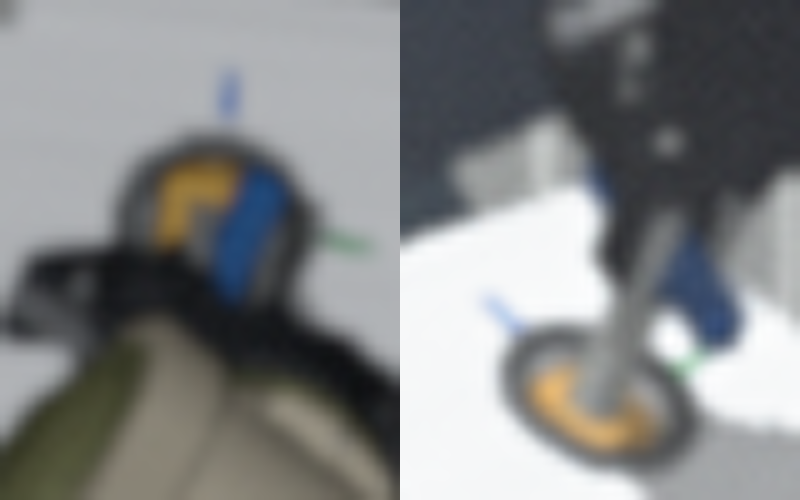

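Request:
{"name": "move_arm", "arguments": {
  "series": [
    [0,0,0.05,-0.05,-0.05,0.15,0],
    [0,0,0.05,-0.05,-0.05,0.15,0],
    [0,0,0.05,-0.05,-0.05,0.15,0],
    [0,0,0.05,-0.05,-0.05,0.15,0]
  ]
}}

```text
time_s: 8.48
eef_pos: [605.3, -157.3, 138.1]
ee_rot: [-0.019, 0.946, -0.228, 0.228]
force: [-13.8, -1.1, 14.7]
grip_width: 0.121
```

```bash
python3 look.py
python3 - <<'E'
from h import *
from rig import ctrl
print("M.n",ctrl.sense()["wrist_torque"]@frame(-7.7)[:,2])
E
```

```text
t 8.48 q [-0.505, 0.415, 1.691, 0.267, 0.616, 1.353] pos [605.3, -157.3, 138.1] F [-13.8, -1.1, 14.7] M [-0.71, 1.49, 0.36] g 0.121
tip in socket frame (up,lf,n): [  1.61  -2.3  -25.49] axis tilt err [-0.01, -0.0062, 0.9999] cw deg 109.27
M.n 0.7217606621908839
```

Request:
{"name": "move_arm", "arguments": {
  "series": [
    [0,0,-0.04,0,0,0,0],
    [0,0,-0.08,0,0,0,0],
    [0,0,-0.08,0,0,0,0]
  ],
  "grip_force": 40
}}

```text
time_s: 8.73
eef_pos: [604.9, -157.4, 138.2]
ee_rot: [-0.009, 0.955, -0.189, 0.228]
force: [-3.8, -1.6, 3.1]
grip_width: 0.128
```

```bash
python3 look.py
python3 - <<'E'
from h import *
from rig import ctrl
print("M.n",ctrl.sense()["wrist_torque"]@frame(-7.7)[:,2])
E
```

```text
t 8.73 q [-0.505, 0.415, 1.691, 0.267, 0.617, 1.271] pos [604.9, -157.4, 138.2] F [-3.8, -1.6, 3.1] M [-0.32, 0.71, -0.03] g 0.128
tip in socket frame (up,lf,n): [  1.27  -2.45 -25.26] axis tilt err [-0.0088, -0.0074, 0.9999] cw deg 104.58
M.n 0.15823384643696234
```

Request:
{"name": "move_arm", "arguments": {
  "series": [
    [0,0,0,0,0,0,0.3],
    [0,0,0,0,0,0,0.5],
    [0,0,0,0,0,0,0.7],
    [0,0,0,0,0,0,0.7]
  ]
}}

```text
time_s: 9.07
eef_pos: [604.9, -157.2, 138.1]
ee_rot: [-0.009, 0.955, -0.189, 0.228]
force: [0.7, 0.2, 0.2]
grip_width: 0.682
```

```bash
python3 look.py e1
```

```text
t 9.07 q [-0.505, 0.415, 1.691, 0.267, 0.617, 1.272] pos [604.9, -157.2, 138.1] F [0.7, 0.2, 0.2] M [0.1, 0.25, -0.01] g 0.682
tip in socket frame (up,lf,n): [  1.24  -2.31 -25.32] axis tilt err [-0.0087, -0.0072, 0.9999] cw deg 104.61
top pred tip [[351.22, 169.7], [351.66, 176.42], [350.65, 172.61]]
side pred tip [[321.96, 184.39], [329.14, 168.17], [324.57, 178.4]]
```

View pics/e1.png

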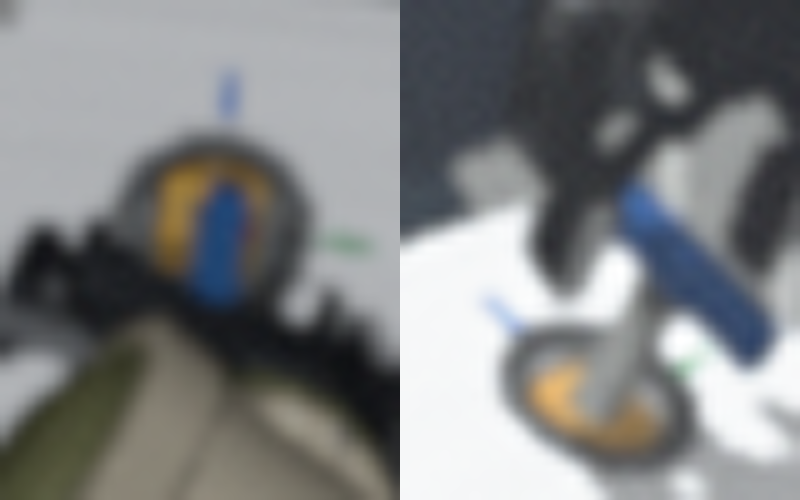

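The fingers are free and the key stands in the socket. I back straight out along the key's axis.

Request:
{"name": "move_arm", "arguments": {
  "series": [
    [0,0,0,0,0,-0.5,0.8],
    [0,0,0,0,0,-2,0.8],
    [0,0,0,0,0,-4.5,0.8],
    [0,0,0,0,0,-7,0.8],
    [0,0,0,0,0,-10,0.8]
  ]
}}

```text
time_s: 9.58
eef_pos: [560.1, -150.1, 228.1]
ee_rot: [-0.009, 0.955, -0.189, 0.227]
force: [1.0, 0.4, 0.6]
grip_width: 0.799
```

Request:
{"name": "move_arm", "arguments": {
  "series": [
    [0,0,0,0,0,-3,0.8],
    [0,0,0,0,0,-6,0.8],
    [0,0,0,0,0,-9,0.8],
    [0,0,0,0,0,-11,0.8],
    [0,0,0,0,0,-12,0.8]
  ]
}}

```text
time_s: 10.0
eef_pos: [507.1, -141.9, 338.9]
ee_rot: [-0.009, 0.955, -0.189, 0.229]
force: [-0.2, -0.7, 0.6]
grip_width: 0.797
```

```bash
python3 look.py f1
```

```text
t 10.0 q [-0.59, 0.009, 1.647, 0.215, 1.069, 1.309] pos [507.1, -141.9, 338.9] F [-0.2, -0.7, 0.6] M [0.05, 0.21, -0.01] g 0.797
tip in socket frame (up,lf,n): [  0.47  -0.32 198.6 ] axis tilt err [-0.0117, -0.008, 0.9999] cw deg 104.58
top pred tip [[353.06, 196.95], [353.64, 206.68], [350.65, 172.61]]
side pred tip [[350.44, 119.53], [360.07, 97.86], [324.57, 178.4]]
```

View pics/f1.png

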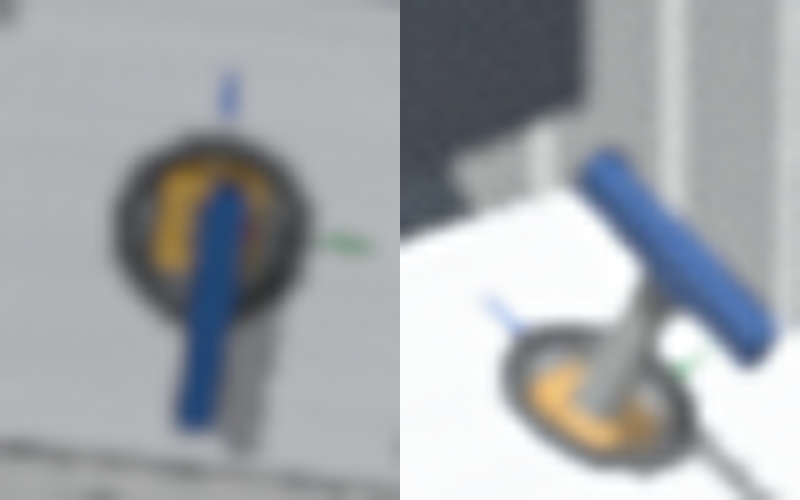

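Run:
```python
from h import *
F=frame(-7.7);n=F[:,2];M=np.array([620.5,-157.6,104.4])-5.3*n
c=load("top_f1.npz");s=load("side_f1.npz");k=8
x0,y0,x1,y1=338,158,366,188
im=cv2.resize(c["frame"][y0:y1,x0:x1],None,fx=k,fy=k,interpolation=cv2.INTER_CUBIC).astype(int)
w=np.clip(im[...,0]-im[...,1]-38,0,None);w[:, :120]=0
yy,xx=np.mgrid[:w.shape[0],:w.shape[1]];uv=[((w*xx).sum()/w.sum()+.5)/k-.5+x0,((w*yy).sum()/w.sum()+.5)/k-.5+y0]
r=((onplane(c,[uv],M,n)-M)@F)[0];print("red",uv,r,"cw deg",np.degrees(np.arctan2(-r[1],r[0])))
sat=im[...,0]-im[...,2];m=(sat>40).astype(np.uint8)*255
q=np.vstack([z.reshape(-1,2) for z in cv2.findContours(m,cv2.RETR_EXTERNAL,cv2.CHAIN_APPROX_NONE)[0] if cv2.contourArea(z)>200])
X=(onplane(c,(q+.5)/k-.5+[x0,y0],M,n)-M)@F;print("brass",cv2.minAreaRect(X[:,:2].astype(np.float32)))
# left brass edge line: leftmost sat pixel per row
L=[]
for r_ in range(0,im.shape[0]):
    j=np.where(sat[r_]>50)[0]
    if len(j)>10:L.append((j[0],r_))
L=np.array(L);X=(onplane(c,(L+.5)/k-.5+[x0,y0],M,n)-M)@F
sel=(X[:,0]>-8)&(X[:,0]<8);p=np.polyfit(X[sel,0],X[sel,1],1);print("left edge: slope deg",np.degrees(np.arctan(p[0])),"at",p[1])
R={}
for nm,cc,box in(("top",c,(340,160,370,200)),("side",s,(318,150,350,182))):
    b=cv2.inRange(cv2.cvtColor(cc["frame"],cv2.COLOR_RGB2HSV),(100,110,50),(125,255,255));z=np.zeros_like(b);z[box[1]:box[3],box[0]:box[2]]=b[box[1]:box[3],box[0]:box[2]]
    nn,l,stt,ce=cv2.connectedComponentsWithStats(z);i=1+np.argmax(stt[1:,4]);ys,xs=np.where(l==i);P=np.c_[xs,ys].astype(float);mu=P.mean(0);V=np.linalg.svd(P-mu,full_matrices=False)[2][0];V*=np.sign(V[1]);a=(P-mu)@V;R[nm]=[mu,mu+V*a.min(),mu+V*a.max()]
X=tri(c,R["top"],s,R["side"]);print("bar in cover frame\n",np.c_[(X[:,:3]-M)@F,X[:,3]].round(1))
t0=load("top0.npz");d=cv2.absdiff(t0["frame"],c["frame"]).max(2);cv2.imwrite("pics/diff.png",np.hstack([d]))
cv2.imwrite("pics/fulltop.png",c["frame"][:,:,::-1])
```

```text
red [np.float64(nan), np.float64(nan)] [nan nan nan] cw deg nan
brass ((5.625584125518799, 6.385428428649902), (24.499465942382812, 39.91139221191406), 50.0308837890625)
left edge: slope deg -0.9241445637600766 at 15.18486021565215
bar in cover frame
 [[ -5.1  -0.   58.1   1.7]
 [ 28.9   0.5  62.2   1. ]
 [-39.6   0.6  56.5   0.7]]<stdin>:7: RuntimeWarning: invalid value encountered in scalar divide
```

View pics/fulltop.png

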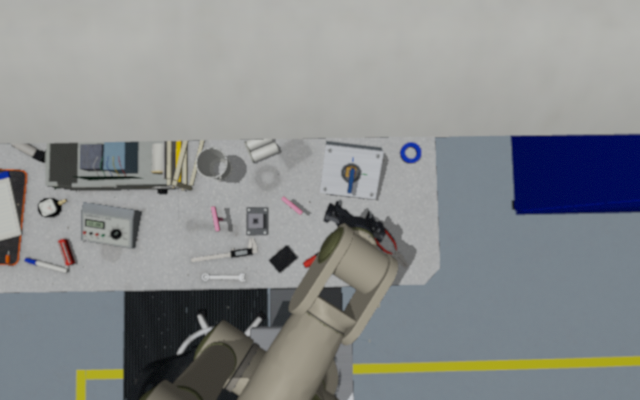

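Run:
```python
from rig import ctrl,job
from h import st
st(ctrl.sense()); print(job.finish_job())
```

```text
t 10.1 q [-0.589, 0.012, 1.649, 0.215, 1.067, 1.309] pos [507.5, -142.1, 337.2] F [0.0, -0.5, -0.5] M [0.05, 0.2, 0.03] g 0.802
the job is handed in; nothing more can be done
None
```

I took the blue key from its stand, pushed it home in the socket, turned it clockwise to the felt stop, let go and backed clear. I handed the job in at about 10 s; the hand-in gives no verdict.

**What the last checks showed:**
- **Insertion:** before the turn, the key tip was 20 mm below the socket mouth, pressed home with about 15 N.
- **Stop:** the torque about the key jumped from near zero to 0.55 N m, then 0.72 N m on pushing on.
- **Cover:** the tip sank about 5.4 mm further during the turn, as a cover being drawn tight should make it.
- **Cam angle:** after release, the one brass edge I could fit put the cam at about 91°, and the key bar lies along the slope.
- **Key:** its bar stands about 58 mm above the sunk mouth, which is fully home. The key leans about 4° in its play.
- **Surroundings:** the bench looks the same in the top view. I compared it by eye only, and the arm partly hid the screwdriver and pliers.

**Checks that failed or disagreed:**
- The colour check for the red mark found no pixels, and the fit of the whole brass square was spoiled because the key hid part of it. The cam angle therefore rests on that single edge, the bar's direction and the felt stop.
- At the stop the gripper had turned to about 109°, more than the roughly 98° expected, so the key probably gave or slipped a little in the grip.
- I did not measure the cover's travel separately from the pictures.

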